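# Sort two polished lock housings, open the combination lock and present it

## Robot

A 6-joint arm with a two-finger parallel gripper is mounted at the origin on the work surface. World frame = base frame: x ahead of the robot, y to its left, z up, the work surface at z = 0. Lengths are in mm, angles in rad, forces in N, time in s.
With the tool pointing down it reaches from about 350 to 975 mm from the base axis. Payload 7.1 kg.
Tool frame: the origin (TCP) lies on the front face of the gripper's body, between the roots of the fingers; the fingertips stand 80 mm ahead of it and the grasp point (between the pads) lies 61 mm ahead of it (env.tips_ahead is the distance from the TCP to the fingertips, in mm); z points along the fingers, y is the line along which they close (so a half turn about z gives the same grasp; the last joint's range is limited). The gripper opens to 88 mm and grips with 3 to 60 N. Pads are 20 mm wide; open, the fingers measure 115 mm over their backs; the gripper's body (75 mm by 178 mm) begins 61 mm behind the grasp point.
Start: joints at [1.192, 0.423, 1.63, -0, 1.089, -0.019], TCP at [220.022, 584.975, 302.675] pointing down, gripper open.
Joint ranges: [-3, 3], [-0.9, 2.11], [0.09, 2.58], [-1.31, 4.45], [0.11, 2.69], [-2.54, 2.54]. Speed limits (rad/s): [2.39, 2.39, 3.01, 3.14, 3.14, 3.14].

## Interface

Orientations are given as a unit quaternion [x, y, z, w].
In Python, from station import env, set_gripper, viewer, workorder gives the robot as it stands. Calls block until the motion is done:
- env.reach(position, orientation): joint-space move of the TCP to a pose.
- env.move_l(position, rot=None, rate=150, f_stop=None): straight line of the TCP; rot=None keeps the orientation; rate is the mean speed in mm/s. With f_stop (N) it stops when the force on the tool has changed by that much, and returns True; else False.
- env.move_joints(angles): joint-space move.
- set_gripper(opening): finger opening in mm; the grip force is fixed at half the most; returns when the fingers have stopped.
- env.hold(seconds).
- env.ik(position, orientation): joint angles nearest the present ones, or None.
- env.read_state(): the state.
- viewer.camera(name): name is "scene" or "top" or "wrist"; returns the picture (384x512x3 uint8, blue, green, red); there is no depth.
- viewer.camera_params(name): a dict with "fx", "fy", "cx", "cy" (pixels), "dist" ([k1, k2, p1, p2, k3] as OpenCV has them; the pictures are not rectified), "pose" (4x4, takes a point from camera to world coordinates); the wrist camera has in their place "tool_from_camera" (4x4, takes a point from camera to tool coordinates, whose origin is the TCP and whose axes are the flange's). Camera axes: x right, y up, looking along -z (the intrinsics and any distortion apply to the point x, -y, -z); pixel columns grow to the right and rows downward; lengths in mm; the calibration is good to about 2 mm. A picture is of the moment at which its call begins: read the wrist's pose just before it. camera_params takes no time and is no camera call.
A pose or a line that the arm cannot do raises env.IKError and nothing moves.
- workorder.sign_off(): hands the job in; it is judged then, once.
The state is a dict: "time_s": time; "qpos": joint angles; "dq": joint speeds; "tau": joint torques, N m; "tool_pos": TCP position; "orientation": TCP orientation; "force": force on the tool from outside, world axes, zero at the start; "wrist_torque": the same for the moment, N m; "width": finger opening in mm; "grip_force": force on a finger pad.
Only numpy, scipy, OpenCV 4.12 (cv2) and the standard library are available. Lean on these libraries where they do the work, as an engineer would, in place of code of your own. Each camera call takes 0.05 s, during which the arm holds its last target. There are 200 camera calls.

## Task

Finish inspecting this batch of polished brass locks: first lay the housing with the green tag in the green-lined nest and the one with the red tag in the red-lined nest, tags up, and let go of them. Then test the assembled lock in the wooden cradle: turn its dial click by click until the white pointer sits in the notch at the red mark on the shackle side, and with the lock still in the cradle pull the shackle fully out. Finally lift the opened lock out, dial up and level, and finish while holding it still in the gripper with its underside at least 12 cm above the bench; leave everything else on the bench where it is.

Things in the scene. Friction and masses are not known exactly. Their poses are not given: they have to be found in the camera images.
- housing_green: brass lock housing, a block 50 (x) by 40 (y) by 24 (z) mm, about 220 g, with a green square tag on its top; lies on the bench, any yaw within 0.6; origin at the centre of its underside, z up
- housing_red: the same housing with a red square tag on its top; origin at the centre of its underside
- nest_green: fixed shallow grey plastic tray with green lining and green rim strips, outside 92 (x) by 82 (y) by 10 (z) mm, inside 80 by 70 mm, so that a housing fits in at any yaw; walls 6 mm thick; its inner floor is 6 mm and its wall tops are 10 mm above the bench; origin at the centre of its underside (bench level)
- nest_red: the same tray with red lining and red rim strips
- cradle: fixed wooden cradle 72 (x) by 81 (y) by 22 (z) mm with a pocket that takes the lock body with 1.5 mm play a side; pocket floor 14 mm above the bench, its wall tops 22 mm; so 22 mm of the lock body stand free above the walls; origin at the centre of its underside
- lock: assembled combination lock lying in the cradle, 0.3 to 0.6 kg: brass body 56 (x) by 62 (y) by 30 (z) mm, origin at the centre of its underside (14 mm above the bench in the cradle), z up. Its -x side carries the shackle (roughly towards the robot, yaw within 0.4), its top the round dial at the centre and a red mark beside the dial on the -x side. It can be lifted by the body's two y sides (62 mm apart)
- dial_top (a point): centre of the top face of the dial: a fluted black round knob 34 mm in diameter and 24 mm tall standing on the top of the lock body, axis vertical, white pointer line on its top from the centre to the rim; this point is 68 mm above the bench in the cradle
- dial (a joint): angle of the dial in the lock, rad, positive anticlockwise from above; 0 is the open notch (white pointer at the red mark, towards the lock's -x side). There is a click every 30 degrees (0.524 rad), a spring detent of about 0.05 N m that draws the dial into the nearest click when let go. It starts one or two clicks on the positive side (turn it clockwise from above to open). Only within about 0.1 of 0 can the shackle be pulled
- shackle_bar (a point): middle of the shackle's straight crossbar: a steel bar 8 mm thick, its straight part 32 mm long along the lock's y, its centre 72 mm out along the lock's -x from the lock's centre when closed, 15 mm above the lock's underside (29 mm above the bench in the cradle, with nothing under it); 36 mm of clear opening lie between the bar and the lock body (33 mm to the cradle wall), 36 mm between the shackle's legs
- shackle (a joint): how far the shackle is pulled out of the lock along the lock's -x, m: 0 closed, 0.018 fully open (stop). Slides with about 2 N of friction and stays where it is left. While the dial is off its notch it stops after about 2 mm
- abrasive_stone: bystander: grey abrasive stone, 100 by 30 by 22 mm, origin under its centre
- polish_bar: bystander: reddish bar of polishing compound, 90 by 35 by 30 mm, origin under its centre
- brush: bystander: hand brush lying near the far edge
- polish_jar: bystander: closed jar, 60 mm in diameter, 70 mm tall
- bangle_a: bystander: brass bangle lying flat, 68 mm in diameter, 6 mm high
- bangle_b: bystander: copper bangle lying flat, 64 mm in diameter, 6 mm high
- felt_cone: bystander: pale felt polishing cone, 44 mm in diameter, 40 mm tall
Things that resemble listed ones, but are neither listed nor needed, are in the scene too. What is shaped like the housing_red but blue is not meant.

How it is judged:
By the outcome, as a careful person would: the job done as asked, in the order asked, and still so for the second after the job is handed in, while the arm keeps its last pose, push and grip.
It also fails if it takes over 72 s, if anything falls off the work surface, if the arm or the gripper's body presses on something with over 40 N, if the wrist force passes 120 N, or if a joint passes its speed limit or range.

## Working session

There is one attempt and no reset: what is moved stays moved. The work goes in short steps, each a Python script; the robot and the scene stay as the last script left them, time stands still between calls to the robot, and variables do not carry over. Pictures are saved under pics/ and viewed, at most 14 in all, crops included, and the job is handed in when it is done.

```bash
ls; mkdir -p pics
python3 - <<'E'
from station import env, set_gripper, viewer, workorder
import cv2, numpy as np
a=viewer.camera("top");b=viewer.camera("scene")
cv2.imwrite("pics/top.png",a);cv2.imwrite("pics/scene.png",b)
cv2.imwrite("pics/both.png",cv2.resize(a,(800,600),interpolation=cv2.INTER_CUBIC))
for n in("top","scene","wrist"):
    print(n,{k:np.round(np.array(v),4).tolist() for k,v in viewer.camera_params(n).items()})
s=env.read_state();print(s["time_s"],s["orientation"],s["width"],env.tips_ahead)
E
```

```text
pics
top {'fx': 448.5428, 'fy': 448.5428, 'cx': 254.0447, 'cy': 191.5244, 'dist': [0.0052, 0.0, 0.0, 0.0, 0.0], 'pose': [[0.0278, 0.9806, -0.1939, 291.3614], [-0.9995, 0.0297, 0.0073, 27.6447], [0.013, 0.1936, 0.981, 1492.7452], [0.0, 0.0, 0.0, 1.0]]}
scene {'fx': 366.9465, 'fy': 366.9465, 'cx': 258.4428, 'cy': 192.1171, 'dist': [-0.021, 0.0, 0.0, 0.0, 0.0], 'pose': [[0.5949, -0.5915, 0.5443, 1111.8437], [0.8038, 0.4451, -0.3947, -365.9149], [-0.0088, 0.6723, 0.7402, 804.5098], [0.0, 0.0, 0.0, 1.0]]}
wrist {'fx': 297.4289, 'fy': 297.4289, 'cx': 259.364, 'cy': 194.6875, 'dist': [-0.029, 0.0, 0.0, 0.0, 0.0], 'tool_from_camera': [[0.001, 0.9622, 0.2724, 75.1184], [1.0, -0.0011, 0.0003, 0.2849], [0.0006, 0.2724, -0.9622, -81.8614], [0.0, 0.0, 0.0, 1.0]]}
0.1 [ 1.78914023e-01  9.83864463e-01 -6.87954875e-04 -1.30869728e-04] 87.91053566338488 80.0
```

View pics/both.png

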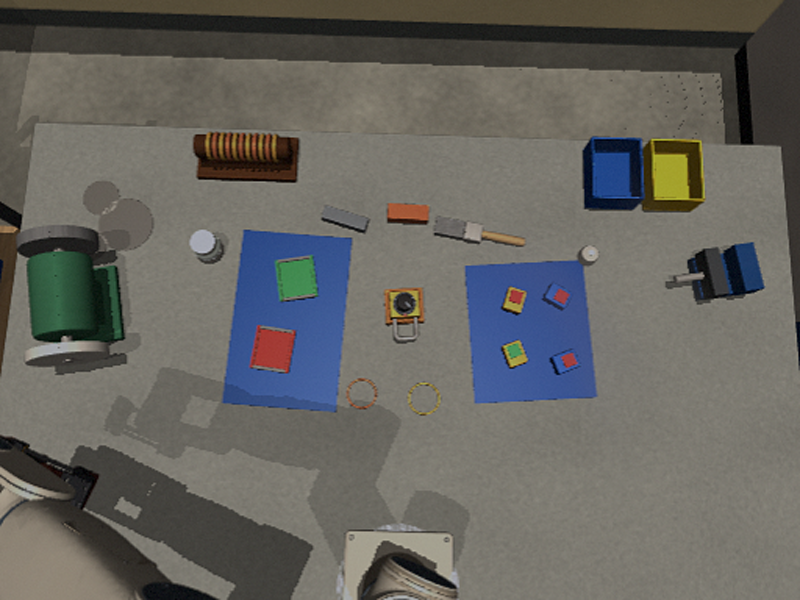

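View pics/scene.png

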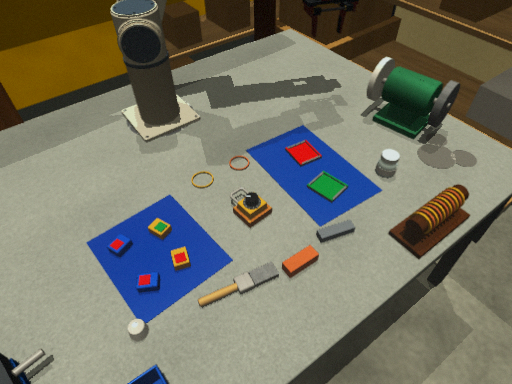

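Candidates in the top picture (800x600 view):
- Red tag: yellow housing at (515,299), and two blue decoys with red tags at (558,295) and (566,361).
- Green tag: yellow housing at (514,353).
- Nests: green at (297,278), red at (273,350). The lock is at (404,305).

By the description I choose the brass (yellow) ones. Next I'll compute positions and check them in a close crop.

```bash
cat > h.py <<'E'
from station import env, set_gripper, viewer, workorder
import cv2, numpy as np
from scipy.spatial.transform import Rotation as R
def q(th):  # tool down, tool x axis at world angle pi+th, closing line at pi/2+th
    f=(np.pi+th)/2; return [np.cos(f),np.sin(f),0,0]
def shot(name):
    s=env.read_state(); p=viewer.camera_params(name); im=viewer.camera(name)
    if name=="wrist":
        T=np.eye(4);T[:3,:3]=R.from_quat(s["orientation"]).as_matrix();T[:3,3]=s["tool_pos"]
        P=T@np.array(p["tool_from_camera"])
    else: P=np.array(p["pose"])
    K=np.array([[p["fx"],0,p["cx"]],[0,p["fy"],p["cy"]],[0,0,1]])
    return im,(K,np.array(p["dist"]),P)
def cast(cam,px,z):
    K,d,P=cam
    n=cv2.undistortPoints(np.array(px,float).reshape(-1,1,2),K,d)[:,0]
    r=np.c_[n[:,0],-n[:,1],-np.ones(len(n))]@P[:3,:3].T; c=P[:3,3]
    return c+r*((z-c[2])/r[:,2])[:,None]
def blobs(im,col,amin=8,roi=None):
    h=cv2.cvtColor(im,cv2.COLOR_BGR2HSV); S,V=120,60
    rng={"red":[((0,170,70),(6,255,255)),((172,170,70),(180,255,255))],"green":[((50,120,50),(75,255,255))],
      "yellow":[((15,120,70),(33,255,255))]}[col]
    m=sum(cv2.inRange(h,*r) for r in rng)
    cs=cv2.findContours(m,cv2.RETR_EXTERNAL,cv2.CHAIN_APPROX_NONE)[0]
    out=[c for c in cs if cv2.contourArea(c)>=amin and (roi is None or (roi[0]<c[:,0,0].mean()<roi[2] and roi[1]<c[:,0,1].mean()<roi[3]))]
    return sorted(out,key=cv2.contourArea,reverse=True)
def rect(c,cam,z):  # centre, sizes, yaw of a contour on plane z (yaw mod 90 deg, in -45..45)
    w=cast(cam,c[:,0],z)[:,:2].astype(np.float32)
    (x,y),(a,b),t=cv2.minAreaRect(w); 
    t=np.deg2rad(t)
    if abs((t+np.pi/2)%np.pi-np.pi/2)>np.pi/4: t+=np.pi/2;a,b=b,a
    t=(t+np.pi/2)%np.pi-np.pi/2
    return np.round([x,y,a,b,t],3)   # a along x-like, b along y-like
E
python3 - <<'E'
from h import *
im,cam=shot("top")
for col,z,roi in [("red",24,(300,160,390,250)),("green",24,(300,160,390,250)),("yellow",24,(300,160,390,250)),("red",8,(140,150,225,260)),("green",8,(140,150,225,260)),("yellow",44,(235,170,285,225))]:
    for c in blobs(im,col,5,roi): print(col,c[:,0].mean(0).round(1),cv2.contourArea(c),rect(c,cam,z))
c1=im[165:250,300:385];c2=im[170:225,240:280]
o=np.zeros((340,760,3),np.uint8);o[:340,:340]=cv2.resize(c1,(340,340),interpolation=cv2.INTER_CUBIC)
e=cv2.resize(c2,(240,330),interpolation=cv2.INTER_CUBIC);o[:330,360:600]=e
cv2.imwrite("pics/crop1.png",o)
E
```

```text
green [328.8 224.1] 33.5 [ 4.80021e+02 -2.32492e+02  2.24900e+01  2.10560e+01  4.06000e-01]
yellow [328.9 226.2] 152.5 [ 4.73005e+02 -2.33594e+02  4.86200e+01  3.97120e+01  3.77000e-01]
yellow [328.8 191.4] 139.0 [ 5.90164e+02 -2.33487e+02  4.78900e+01  3.79870e+01 -3.01000e-01]
red [174.1 222.7] 451.0 [ 4.69347e+02  2.78131e+02  8.77870e+01  7.91220e+01 -1.15000e-01]
green [189.3 177.9] 476.5 [6.25163e+02 2.37511e+02 8.77990e+01 8.10690e+01 1.66000e-01]
yellow [257.6 193. ] 91.0 [5.71518e+02 6.95800e+00 5.69430e+01 7.23520e+01 3.00000e-02]
```

View pics/crop1.png

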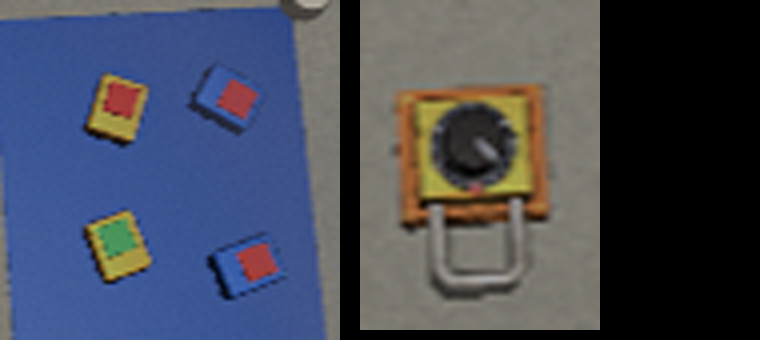

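The crop confirms the choice: brass (yellow) body with red tag at crop (118,105), brass with green tag at (118,245), and both decoys have blue bodies. On the lock the pointer is down-right, about 45–60° anticlockwise of the red mark. Next I'll take a closer wrist view above the housings.

Run:
```python
from h import *
set_gripper(62)
env.reach([510,-233,240],q(0))
im,cam=shot("wrist"); cv2.imwrite("pics/w1.png",im); np.save("w1cam.npy",np.array(cam[2]))
hsv=cv2.cvtColor(im,cv2.COLOR_BGR2HSV)
for col in("yellow","red","green"):
    for c in blobs(im,col,60):
        x,y=c[:,0].mean(0).round(0); print(col,x,y,cv2.contourArea(c),rect(c,cam,24))
s=env.read_state();print(s["time_s"],s["tool_pos"],s["qpos"])
```

```text
yellow 447.0 50.0 3757.0 [ 3.80606e+02 -5.70650e+01  6.14160e+01  6.38370e+01  2.40000e-02]
yellow 342.0 360.0 3477.5 [ 7.31942e+02 -1.23199e+02  2.59070e+01  4.22413e+02  4.00000e-03]
yellow 257.0 151.0 1814.5 [ 4.74956e+02 -2.34474e+02  4.90720e+01  3.86540e+01  3.75000e-01]
yellow 465.0 234.0 1739.5 [5.73222e+02 3.41900e+00 7.39510e+01 9.01580e+01 5.20000e-02]
yellow 384.0 305.0 618.0 [ 6.55305e+02 -8.72630e+01  8.33120e+01  2.57920e+01  2.13000e-01]
yellow 135.0 305.0 610.0 [ 6.56092e+02 -3.76941e+02  8.37160e+01  2.51100e+01 -2.07000e-01]
yellow 256.0 268.0 173.5 [ 5.97875e+02 -2.37104e+02  3.35960e+01  3.86560e+01 -2.60000e-01]
red 253.0 267.0 117.5 [ 6.04051e+02 -2.37923e+02  1.34890e+01  2.50610e+01 -3.02000e-01]
red 161.0 260.0 78.0 [ 595.782 -343.475   26.673    7.958   -0.744]
green 259.0 158.0 567.0 [ 4.81303e+02 -2.32213e+02  2.52200e+01  2.50220e+01  3.75000e-01]
3.85 [ 510.29627659 -232.44722627  240.04662761] [-4.48685587e-01  4.11651989e-01  1.81987132e+00  9.92176288e-05
  9.09991859e-01 -2.02043014e+00]
```

View pics/w1.png

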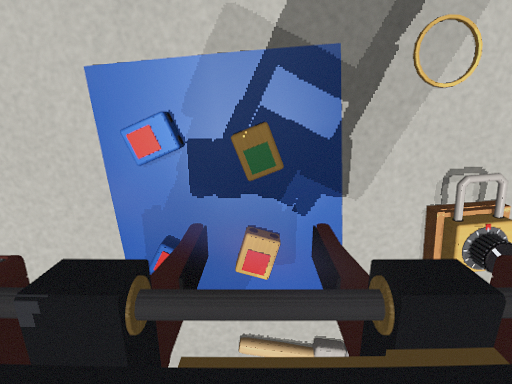

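The wrist view shows the green housing at (257,151), measured 49x39 mm at world (475,-234.5) with yaw 0.375, so it matches. The red housing at (257,253) is partly hidden by the gripper. I'll pick the green one and place it.

```bash
cat >> h.py <<'E'
def pick(x,y,th,z=87,opening=62):
    set_gripper(opening) if abs(env.read_state()["width"]-opening)>2 else None
    env.reach([x,y,140],q(th)); hit=env.move_l([x,y,z],rate=120,f_stop=15)
    set_gripper(25); env.hold(0.1)
    s=env.read_state(); print("pick",hit,s["width"],s["grip_force"],s["tool_pos"],s["time_s"])
    env.move_l([x,y,160],rate=250)
def place(x,y,th,z=93.7,opening=58):
    env.reach([x,y,150],q(th)); hit=env.move_l([x,y,z],rate=100,f_stop=12)
    s=env.read_state(); print("place",hit,s["width"],s["tool_pos"])
    set_gripper(opening); env.move_l([x,y,170],rate=250)
    print(env.read_state()["time_s"])
E
python3 - <<'E'
from h import *
pick(475,-234.5,0.375)
s=env.read_state();print(s["width"])
place(625,237.5,0.166)
im,cam=shot("wrist"); cv2.imwrite("pics/w2.png",im)
for col in("yellow","red","green"):
    for c in blobs(im,col,60):
        x,y=c[:,0].mean(0).round(0); print(col,x,y,cv2.contourArea(c),rect(c,cam,{"red":8,"green":30,"yellow":30}[col]))
E
```

```text
pick False 39.6914891448091 30.00147521495819 [ 475.31404329 -234.65007354   87.56326664] 5.5167
39.742197074810896
place True 39.72605832726141 [623.39804861 236.61961579  92.78349402]
9.2833
yellow 334.0 360.0 3450.0 [7.57675e+02 3.34032e+02 1.93240e+01 3.15852e+02 1.69000e-01]
yellow 260.0 200.0 1678.0 [6.16867e+02 2.35976e+02 5.07060e+01 3.88790e+01 1.74000e-01]
yellow 376.0 305.0 580.5 [6.96645e+02 3.52820e+02 6.19360e+01 1.80710e+01 3.68000e-01]
yellow 142.0 305.0 576.5 [ 7.30550e+02  1.52966e+02  6.19650e+01  1.79180e+01 -1.00000e-02]
yellow 3.0 96.0 413.0 [ 5.7042e+02  4.0636e+01  5.1593e+01  8.4650e+00 -5.1000e-02]
red 314.0 38.0 2403.5 [ 4.86662e+02  2.67447e+02  4.66070e+01  4.80430e+01 -1.18000e-01]
red 401.0 19.0 176.5 [ 4.66922e+02  3.18150e+02  2.63520e+01  5.86600e+00 -1.26000e-01]
red 291.0 24.0 111.5 [ 4.84172e+02  2.39014e+02  3.24310e+01  4.99500e+00 -1.38000e-01]
green 257.0 204.0 2573.0 [6.20458e+02 2.36785e+02 7.00830e+01 6.10800e+01 1.78000e-01]
green 258.0 209.0 896.5 [6.25626e+02 2.37260e+02 2.41500e+01 2.52460e+01 1.68000e-01]
green 303.0 202.0 559.0 [6.15056e+02 2.71201e+02 8.31070e+01 5.32800e+00 1.75000e-01]
green 213.0 186.0 361.5 [6.13216e+02 1.99951e+02 5.43200e+01 5.18800e+00 1.80000e-01]
green 216.0 241.0 117.0 [6.57999e+02 2.08047e+02 2.13270e+01 4.96500e+00 1.75000e-01]
```

View pics/w2.png

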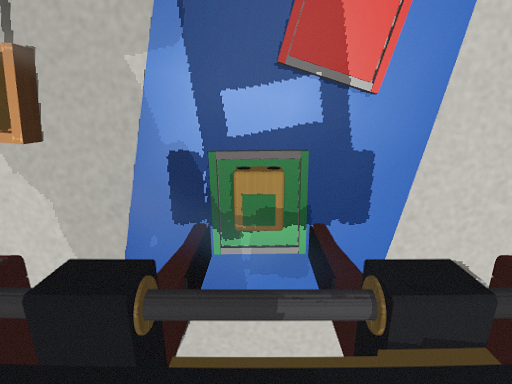

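The green housing lies flat inside its nest: housing at (260,200), nest interior 218–300 by 158–248. Next the red one, then a view of the lock.

Run:
```python
from h import *
pick(590,-233.5,-0.301,opening=60)
place(469,277,-0.115)
im,cam=shot("wrist"); cv2.imwrite("pics/w3.png",im)
for c in blobs(im,"yellow",800): print(c[:,0].mean(0).round(0),rect(c,cam,30))
for c in blobs(im,"red",300): print("red",c[:,0].mean(0).round(0),rect(c,cam,10))
set_gripper(60)
env.reach([640,7,200],q(0))
im,cam=shot("wrist"); cv2.imwrite("pics/w4.png",im); np.save("w4P.npy",cam[2])
a=cv2.imread("pics/w3.png"); o=np.vstack([a[60:260,130:400],im[20:250,130:400]])
cv2.imwrite("pics/w34.png",cv2.resize(o,None,fx=1.35,fy=1.35))
for c in blobs(im,"yellow",300): print(c[:,0].mean(0).round(0),cv2.contourArea(c),rect(c,cam,44))
for c in blobs(im,"red",10): print("red",c[:,0].mean(0).round(0),rect(c,cam,44))
print(env.read_state()["time_s"])
```

```text
pick False 40.04622099507212 29.992920756340027 [ 590.33965918 -233.76527894   87.7542873 ] 12.4583
place False 39.9365412514569 [469.22446615 276.97692141  93.64889512]
16.4833
[324. 357.] [ 6.09043e+02  3.35268e+02  4.98870e+01  3.16910e+02 -1.14000e-01]
[262. 207.] [ 4.71704e+02  2.77304e+02  5.18560e+01  3.90800e+01 -1.14000e-01]
red [267. 197.] [ 4.7092e+02  2.7924e+02  7.6162e+01  6.6516e+01 -1.2000e-01]
red [260. 222.] [ 4.88024e+02  2.75359e+02  2.79260e+01  2.78620e+01 -1.14000e-01]
red [306. 202.] [ 4.76876e+02  3.16757e+02  9.08130e+01  5.81000e+00 -1.23000e-01]
red [216. 185.] [ 4.52124e+02  2.43218e+02  5.99560e+01  5.73100e+00 -1.23000e-01]
[455.  71.] 3996.5 [5.34463e+02 1.51140e+02 5.92520e+01 6.00880e+01 3.55000e-01]
[495. 175.] 1416.0 [6.16489e+02 2.04193e+02 5.09470e+01 2.85620e+01 2.08000e-01]
18.0583
```

View pics/w34.png

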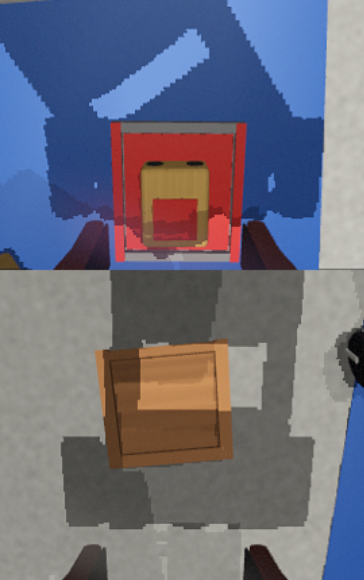

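The red housing is in its nest, but the cradle is empty. The low transit (z 150–160) must have dragged the lock out, and that was my mistake. I'll find the lock before putting it back.

Run:
```python
from h import *
env.move_l([640,7,330],rate=250)
t,ct=shot("top");cv2.imwrite("pics/top2.png",t)
w=cv2.imread("pics/w4.png")
o=np.zeros((560,800,3),np.uint8)
o[:300,:400]=cv2.resize(w[0:192,256:512],(400,300))
o[:300,400:]=cv2.resize(t[130:280,150:350],(400,300),interpolation=cv2.INTER_CUBIC)
s,_=shot("scene"); o[300:560,:400]=cv2.resize(s[130:260,170:370],(400,260),interpolation=cv2.INTER_CUBIC)
a=cv2.imread("pics/top.png"); o[300:560,400:]=cv2.resize(a[130:260,150:350],(400,260))
cv2.imwrite("pics/c5.png",o)
```

```text
(no output)
```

View pics/c5.png

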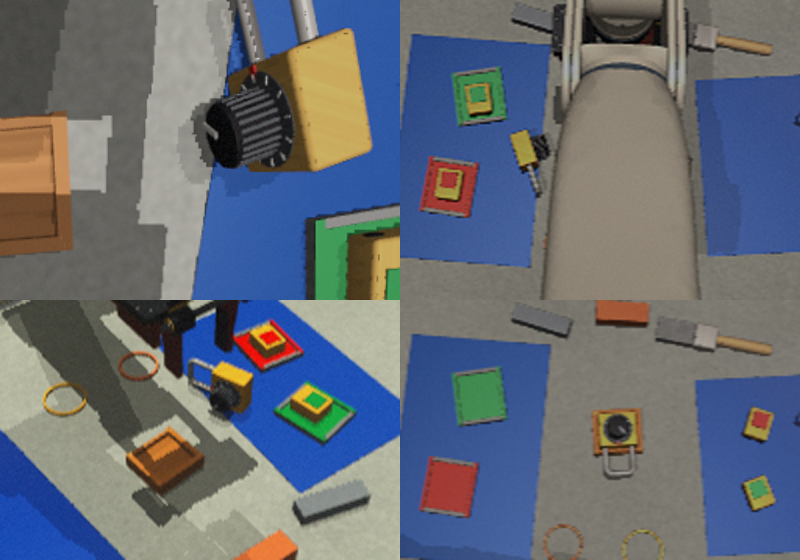

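The scene shows the lock standing on its -y side at about (534,151), with the dial facing world -y and the shackle towards -x. The cradle is empty at top2 crop ~(617,430). Bystanders and nests look untouched.

Plan:
1. Tip the lock towards +y with two fingers straddling the dial, so it falls dial-up.
2. Grip its y sides and put it back in the cradle.

First I need a close view of it.

Run:
```python
from h import *
set_gripper(40)
env.reach([575,145,250],q(0))
im,cam=shot("wrist"); cv2.imwrite("pics/w6.png",im); np.savez("w6.npz",P=cam[2],K=cam[0],d=cam[1])
for c in blobs(im,"yellow",300): print(c[:,0].mean(0).round(0),cv2.contourArea(c),rect(c,cam,62), cv2.approxPolyDP(c,4,True)[:,0].tolist())
cv2.imwrite("pics/c6.png",cv2.resize(im[60:260,130:400],None,fx=2.9,fy=2.9,interpolation=cv2.INTER_CUBIC))
```

```text
[296. 361.] 2928.5 [7.71430e+02 1.87938e+02 2.28220e+01 3.83009e+02 5.00000e-03] [[461, 364], [452, 363], [455, 359], [444, 349], [341, 351], [338, 359], [284, 359], [284, 364], [281, 359], [225, 359], [224, 365], [221, 359], [135, 357], [130, 365], [188, 366], [194, 361], [197, 364], [190, 366], [368, 366], [438, 360]]
[392.  82.] 2348.5 [ 4.77397e+02  2.59071e+02  4.40940e+01  4.04210e+01 -1.06000e-01] [[374, 58], [366, 106], [408, 110], [419, 59], [387, 54]]
[269. 145.] 1873.0 [5.31631e+02 1.54141e+02 5.50680e+01 2.92250e+01 3.59000e-01] [[274, 112], [245, 123], [265, 177], [293, 167]]
[340. 219.] 1621.5 [6.03565e+02 2.24378e+02 4.91940e+01 3.72670e+01 1.73000e-01] [[354, 197], [320, 200], [328, 245], [361, 239]]
[342. 306.] 352.0 [7.01529e+02 2.32511e+02 7.30450e+01 1.57760e+01 1.49000e-01] [[335, 277], [332, 288], [340, 289], [345, 314], [342, 325], [341, 320], [335, 322], [345, 334], [348, 301], [342, 279]]
```

View pics/c6.png

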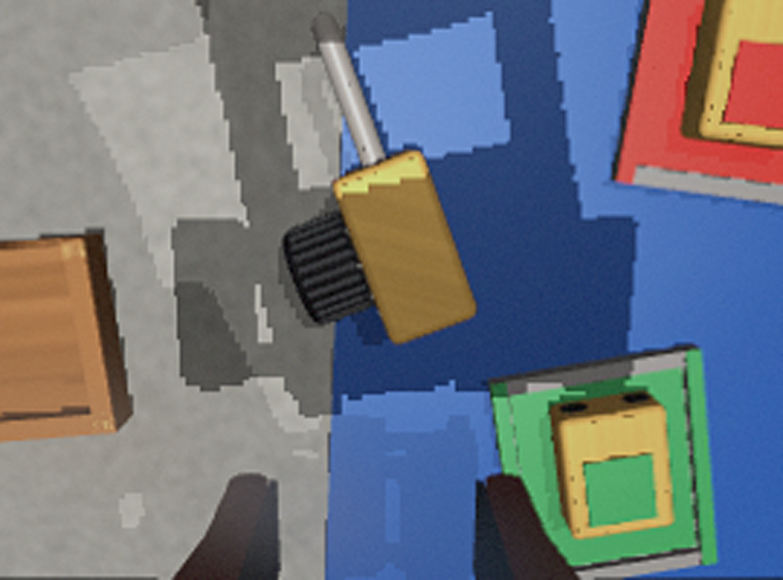

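The upper face measures 55x29 mm at z=62, at (531.6,154.1) with yaw 0.359, which matches the lock on its side. Tipping it here would land within 4 mm of the red nest. So I'll grip the 14 mm strip above the dial across the 30 mm thickness, carry the lock to the clear area near (570,-170), measure again and tip it there.

Run:
```python
from h import *
set_gripper(50)
x,y,th=531.6,154.1,.359
env.reach([x,y,190],q(th)); hit=env.move_l([x,y,131],rate=80,f_stop=6)
if hit: print("hit",env.read_state()["tool_pos"])
set_gripper(15); s=env.read_state(); print(s["width"],s["grip_force"])
env.move_l([x,y,270],rate=150); s=env.read_state(); print(s["width"],s["force"])
env.reach([570,-170,250],q(0))
hit=env.move_l([570,-170,131.5],rate=90,f_stop=8); print("down",hit,env.read_state()["tool_pos"])
set_gripper(48); env.move_l([570,-170,200],rate=200)
set_gripper(41)
env.reach([615,-165,250],q(0))
im,cam=shot("wrist"); cv2.imwrite("pics/w7.png",im)
for c in blobs(im,"yellow",500): print(c[:,0].mean(0).round(0),cv2.contourArea(c),rect(c,cam,62))
cv2.imwrite("pics/c7.png",cv2.resize(im[60:260,130:400],None,fx=2,fy=2,interpolation=cv2.INTER_CUBIC))
print(env.read_state()["time_s"])
```

```text
30.002746480574867 29.9966499209404
29.924813215342212 [ 0.78438786  0.02208904 -4.08856966]
down True [ 569.79094219 -170.02777505  131.38453329]
[298. 360.] 3237.5 [ 8.10576e+02 -1.20208e+02  2.30930e+01  3.81410e+02  3.00000e-03]
[254. 142.] 1866.0 [ 5.69405e+02 -1.69601e+02  5.50020e+01  2.87380e+01 -1.70000e-02]
27.7
```

View pics/c7.png

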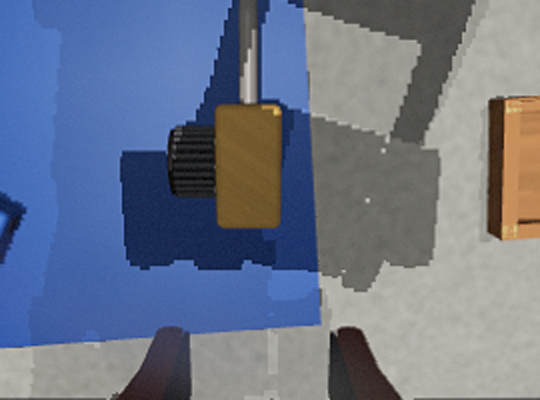

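The lock stands at (569.4,-169.6) with yaw about 0, dial facing -y at crop (192,160), and clear space to +y. I'll tip it now.

Run:
```python
from h import *
x=569.5; Q=q(-np.pi/2)
env.reach([x,-206,180],Q); env.move_l([x,-206,134.5],rate=150)
env.move_l([x,-146,134.5],rate=70)
env.hold(0.2); env.move_l([x,-170,200],rate=250)
env.reach([620,-110,240],q(0))
im,cam=shot("wrist"); cv2.imwrite("pics/w8.png",im)
for c in blobs(im,"yellow",500): print(c[:,0].mean(0).round(0),cv2.contourArea(c),rect(c,cam,30))
for c in blobs(im,"red",4): print("red",c[:,0].mean(0).round(0),cv2.contourArea(c),rect(c,cam,30))
hsv=cv2.cvtColor(im,cv2.COLOR_BGR2HSV)
m=cv2.inRange(hsv,(6,80,60),(15,255,255))
for c in cv2.findContours(m,cv2.RETR_EXTERNAL,cv2.CHAIN_APPROX_NONE)[0]:
    if cv2.contourArea(c)>500: print("wood",c[:,0].mean(0).round(0),rect(c,cam,22))
cv2.imwrite("pics/c8.png",cv2.resize(im[30:260,130:460],None,fx=2.4,fy=2.4,interpolation=cv2.INTER_CUBIC))
print(env.read_state()["time_s"])
```

```text
[298. 361.] 3128.0 [ 8.33583e+02 -6.19230e+01  2.43490e+01  4.09329e+02  1.00000e-03]
[246. 138.] 1344.5 [ 5.69721e+02 -1.22435e+02  5.44000e+01  6.06860e+01 -1.00000e-03]
red [ 41. 169.] 557.0 [ 6.00134e+02 -3.29543e+02  2.53410e+01  2.53840e+01 -5.04000e-01]
red [ 6. 23.] 393.0 [ 4.66872e+02 -3.34924e+02  3.16060e+01  1.67560e+01 -2.03000e-01]
wood [365. 137.] [5.72242e+02 1.27000e-01 7.34000e+01 8.53440e+01 8.80000e-02]
32.475
```

View pics/c8.png

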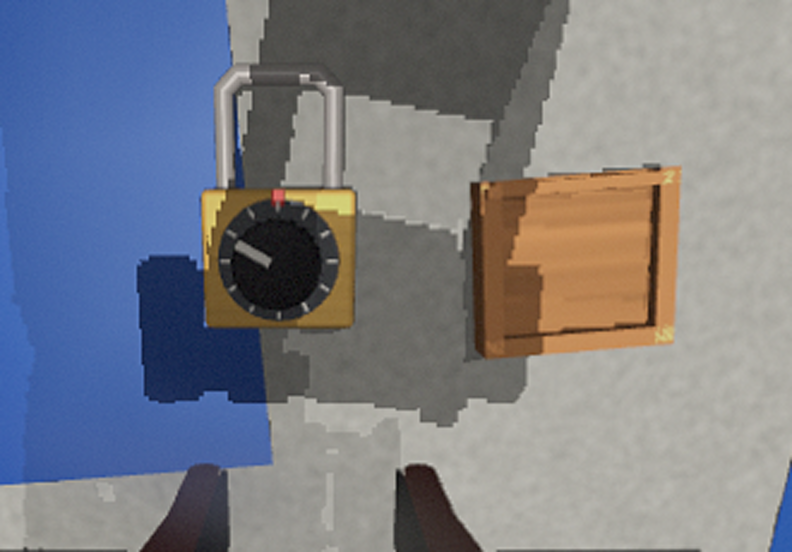

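The lock now lies dial-up at (569.7,-122.4), yaw about 0. The pointer at crop (250,250) is 60° from the red mark at (278,197), so it is two clicks off. I'll measure the lock and the cradle from the same overhead geometry, so calibration bias cancels, then grip the lock and seat it.

Run:
```python
from h import *
set_gripper(86)
env.reach([645,-122,190],q(0)); im,cam=shot("wrist"); cv2.imwrite("pics/w9a.png",im)
L=[r for r in (rect(c,cam,30) for c in blobs(im,"yellow",500)) if 48<r[2]<62 and 54<r[3]<68][0]; print("lock",L)
env.reach([645,1,182],q(0)); im,cam=shot("wrist"); cv2.imwrite("pics/w9b.png",im)
m=cv2.inRange(cv2.cvtColor(im,cv2.COLOR_BGR2HSV),(5,90,35),(16,255,255)); m[250:]=0
m=cv2.morphologyEx(m,cv2.MORPH_OPEN,np.ones((5,5)))
c=max(cv2.findContours(m,cv2.RETR_EXTERNAL,cv2.CHAIN_APPROX_NONE)[0],key=cv2.contourArea)
C=rect(c,cam,22); print("cradle",C); np.save("LC.npy",[L,C])
o=im.copy(); cv2.drawContours(o,[c],-1,(255,0,255),1)
cv2.imwrite("pics/c9.png",np.hstack([cv2.imread("pics/w9a.png")[40:250,150:380],o[40:250,150:380]]))
print(env.read_state()["time_s"])
```

```text
lock [ 5.69718e+02 -1.22544e+02  5.44870e+01  6.06810e+01  1.00000e-03]
cradle [5.72375e+02 2.67600e+00 7.32390e+01 8.10310e+01 8.40000e-02]
34.3167
```

View pics/c9.png

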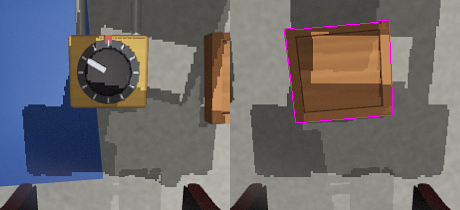

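Both outlines match the given sizes (lock 54x61 mm, cradle 73x81 mm, yaw 0.084). Now I'll grip the lock and seat it, searching with small offsets if it catches on the rim.

Run:
```python
from h import *
L,C=np.load("LC.npy")
x,y=L[:2]
env.reach([x,y,150],q(L[4])); hit=env.move_l([x,y,92],rate=100,f_stop=8)
set_gripper(50); s=env.read_state(); print(hit,s["tool_pos"],s["width"])
z0=s["tool_pos"][2]
env.move_l([x,y,185],rate=200)
th=C[4]; Q=q(th)
env.reach([C[0],C[1],150],Q); env.move_l([C[0],C[1],z0+26],rate=150); env.hold(.1)
up=z0+23.5; seat=z0+14
ok=False
R2=np.array([[np.cos(th),-np.sin(th)],[np.sin(th),np.cos(th)]])
for d in [(0,0),(1.5,0),(-1.5,0),(0,1.5),(0,-1.5),(-3,0),(3,0)]:
    p=C[:2]+R2@np.array(d)
    env.move_l([*p,up],rate=60)
    hit=env.move_l([*p,seat+.3],rate=30,f_stop=7); z=env.read_state()["tool_pos"][2]
    print(d,hit,round(z-seat,2),env.read_state()["force"].round(1))
    if z-seat<4: ok=True;break
print(ok,env.read_state()["time_s"])
```

```text
False [ 569.96227019 -122.67986428   92.46129127] 61.65451422231029
(0, 0) True -0.02 [-0.1  1.1  4.9]
True 38.4667
```

It seated on the first try (z error -0.02 mm). Next I'll release it, grip the dial, turn two clicks clockwise and check.

Run:
```python
from h import *
C=np.load("LC.npy")[1]; th=C[4]; x,y=C[:2]
set_gripper(80); env.move_l([x,y,165],rate=250); set_gripper(48)
env.reach([x,y,160],q(th+np.pi/6)); print(env.move_l([x,y,129],rate=100,f_stop=8))
set_gripper(20); print(env.read_state()["width"])
for k in range(2):
    j=np.array(env.read_state()["qpos"]); j[5]+=np.pi/6; env.move_joints(j); env.hold(.15)
    print(env.read_state()["wrist_torque"].round(3))
set_gripper(48); env.move_l([x,y,165],rate=250)
env.reach([645,y,190],q(0)); im,cam=shot("wrist"); cv2.imwrite("pics/w10.png",im)
for c in blobs(im,"yellow",500): print(rect(c,cam,44))
for c in blobs(im,"red",2): print("red",c[:,0].mean(0),rect(c,cam,44))
cv2.imwrite("pics/c10.png",cv2.resize(im[30:250,150:380],None,fx=2.5,fy=2.5,interpolation=cv2.INTER_CUBIC))
print(env.read_state()["time_s"])
```

```text
False
33.718097281850056
[-0.05   0.143 -0.057]
[-0.097  0.191 -0.043]
[5.71945e+02 5.67200e+00 5.61380e+01 6.67900e+01 5.90000e-02]
[6.17993e+02 1.95558e+02 5.00540e+01 1.47650e+01 2.24000e-01]
44.1833
```

View pics/c10.png

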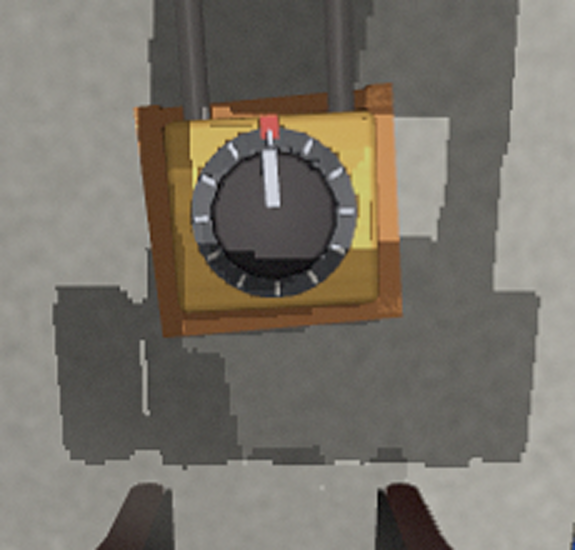

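The pointer (crop (270,175)) sits at the red mark (268,125), and the lock is level in the cradle. Now I'll pull the shackle.

Run:
```python
from h import *
C=np.load("LC.npy")[1]; th=C[4]; u=np.array([np.cos(th),np.sin(th)]); b=C[:2]-72*u
set_gripper(32)
Q=q(th-np.pi/2)
env.reach([*b,160],Q); print(env.move_l([*b,101],rate=110,f_stop=8))
set_gripper(2); s=env.read_state(); p0=np.array(s["tool_pos"]); print(s["width"],s["grip_force"],p0)
hit=env.move_l([*(p0[:2]-23*u),p0[2]],rate=25,f_stop=14)
p1=np.array(env.read_state()["tool_pos"]); print(hit,(p1-p0).round(2),env.read_state()["force"].round(1))
set_gripper(30); env.move_l([p1[0],p1[1],175],rate=250)
set_gripper(84)
env.reach([640,C[1],190],q(0)); im,cam=shot("wrist"); cv2.imwrite("pics/w11.png",im)
cv2.imwrite("pics/c11.png",cv2.resize(im[0:250,130:400],None,fx=2.2,fy=2.2,interpolation=cv2.INTER_CUBIC))
print(env.read_state()["time_s"])
```

```text
False
7.053327146237594 29.924519062042236 [500.72678498  -3.51225757 101.30451566]
True [-19.94  -2.15   0.36] [ 0.1 -0.2 -1.1]
51.4
```

View pics/c11.png

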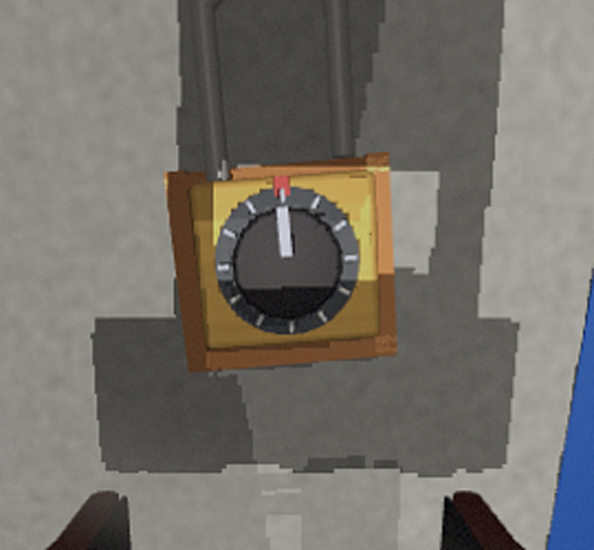

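The shackle moved 20 mm (18 mm stroke plus cradle play) and stopped hard at the force limit. The lock is still in the cradle with the pointer at the mark (crop (284,220)). Now I'll lift it out.

Run:
```python
from h import *
C=np.load("LC.npy")[1]; th=C[4]; x,y=C[:2]; x-=2
env.reach([x,y,160],q(th)); print(env.move_l([x,y,106],rate=100,f_stop=8))
set_gripper(50); s=env.read_state(); print(s["width"],s["grip_force"])
env.move_l([x,y,140],rate=40); env.move_l([x,y,255],rate=120); env.hold(.5)
s=env.read_state(); print(s["width"],s["tool_pos"],s["force"],s["wrist_torque"],s["time_s"])
im,_=shot("scene"); im2,_=shot("wrist"); t,_=shot("top")
cv2.imwrite("pics/c12.png",np.hstack([im[50:350,80:400],im2[0:300,100:420]]))
```

```text
False
61.5049908299436 29.958769977092743
61.763369140949 [570.37211745   2.66614757 254.87903368] [-0.97101146 -0.772472   -4.06756757] [ 0.05810568 -0.0973658  -0.04857901] 55.575
```

View pics/c12.png

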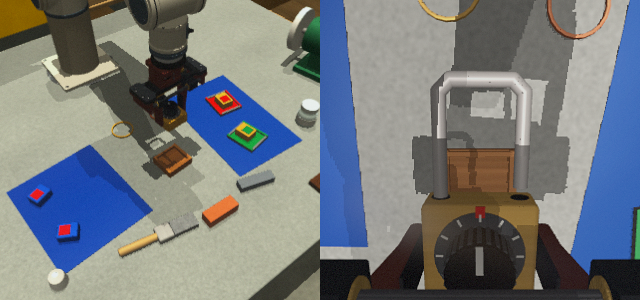

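The lock is held level with the dial up, shackle out and pointer at the mark. Both housings are in their nests and the bystanders are in place, so I'll hand it in.

```bash
python3 -c "
from station import workorder
print(workorder.sign_off())"
```

```text
the job is handed in; nothing more can be done
None
```

I handed the job in at about 56 s, with one fault: a carry move I ran too low knocked the lock out of its cradle, so I righted it and put it back before testing it. Both housings are in their nests tags up, the dial is at the red mark, the shackle was pulled to its stop in the cradle, and the opened lock is held level, dial up, with its underside about 16 cm above the bench.

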